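# Shut off the lever taps, hot then cold

### The arm

A 7-joint arm with a two-finger parallel gripper is mounted at the origin on the work surface. World frame = base frame: x ahead of the robot, y to its left, z up, the work surface at z = 0. Lengths are in mm, angles in rad, forces in N, time in s.
With the tool pointing down it reaches from about 400 to 900 mm from the base axis. Payload 5.5 kg.
Tool frame: the origin (TCP) lies on the centre line of the jaws, within the pads' length; the fingertips stand 25 mm ahead of it and the grasp point (between the pads) lies 6 mm ahead of it; z points along the fingers, y is the line along which they close (so a half turn about z gives the same grasp; the last joint's range is limited). The gripper opens to 92 mm and grips with 3 to 60 N. Pads are 19 mm wide; open, the fingers measure 130 mm over their backs; the gripper's body (75 mm by 190 mm) begins 47 mm behind the grasp point.
Start: joints at [1.522, 0.501, -0.427, 1.55, 0.221, 1.138, -0.21], TCP at [199.434, -618.648, 251.729] pointing down, gripper open.
Joint ranges: [-2.88, 2.88], [-0.31, 2.03], [-1.54, 1.56], [0.2, 2.42], [-1.41, 4.55], [0.19, 2.02], [-2.57, 2.57]. Speed limits (rad/s): [2.57, 2.57, 3.14, 3.14, 3.14, 3.14, 3.14].

### API

Orientations are given as a rotation vector (axis times angle).
In Python, from workcell import * gives the robot as it stands.
- The arm moves only by the tool send_rows, never from a script. Its argument "increments" is a list of rows, each an object of numbers: "hand": the finger opening in mm, from 0 to 91.8; "tx", "ty", "tz": the shift along the tool's x, y, z in mm; "wx", "wy", "wz": the turn, a rotation vector about the tool's x, y, z in units of 10 degrees (1.0 is 10 degrees). A call has 1 to 20 rows; each row is the pose to reach, as a shift and turn from the pose commanded when the call began, along the tool's axes at that moment; what a row does not reach only later rows make up. A row lasts 1/8 s, in which the tool goes at most 62.5 mm and 10.7 degrees, less where a joint would pass 70% of its speed; a pose out of reach is approached as far as the arm can. A call with a gripper value outside its range is refused whole. The fingers move at their own pace and stop on an object; "grip_force" is the grip in N (left out, the last holds). Time passes only in rows, so rows that repeat a pose let the fingers close. It gives the time, the measured TCP pose, the force, the opening and the grip force at its end, in the units of the state.
- get_obs(): the state, without advancing time (a new reading comes with each control period).
- read_camera(name): name is "scene" or "top" or "wrist"; returns a dict with "pixels" (480x640x3 uint8, red, green, blue), "intrinsics" (3x3 intrinsics, pixels), "R" (3x3) and "t" (3): a world point X has camera coordinates R X + t. Camera axes: x right, y down, z forward; pixel columns grow to the right and rows downward; lengths in mm; the calibration is good to about 2 mm. A picture is of the moment at which its call begins. There is no depth.
- close_job(): hands the job in; it is judged then, once.
The state is a dict: "t": time; "qpos": joint angles; "joint_velocities": joint speeds; "joint_efforts": joint torques, N m; "ee_pos": TCP position; "eef_rot": TCP orientation; "wrist_force": force on the tool from outside, world axes, zero at the start; "wrist_torque": the same for the moment, N m; "width": finger opening in mm; "grip_force": force on a finger pad.
Only numpy, scipy, OpenCV 4.12 (cv2) and the standard library are available. Lean on these libraries where they do the work, as an engineer would, in place of code of your own. Each camera call takes 0.05 s, during which the arm holds its last target. There are 200 camera calls.

### The job

Both lever taps of the washbasin were left open. Turn off the hot tap (red) first and then the cold tap (blue): push each lever inwards through its quarter turn until it lies about over its spout, and on through the stiff last bit, where the seal is squeezed, firmly home to the end stop, but without forcing it. Leave everything else where it stands.

Things in the scene. Friction and masses are not known exactly. Their poses are not given: they have to be found in the camera images.
- basin: white ceramic washbasin fixed on the counter, 380 mm (its x) by 480 mm (its y) by 130 mm high; origin at the centre of its underside. Its +x points away from the robot, to the user. The flat tap ledge (130 mm above the counter) is the strip from x = -190 to -75 mm; the rest is the open bowl with 22 mm walls as high as the ledge.
- hot_tap: fixed chrome pillar tap (column and spout) on the ledge on the basin's -y side; may stand a little turned in its hole. Origin on its vertical axis, about which the lever turns, at the ledge top; +x is the direction of its spout, a 20 mm tube reaching 105 mm out, its top 66 mm above the ledge.
- cold_tap: the same tap on the basin's +y side (the left as the robot sees it), blue; the mirror image in its turning sense
- hot_lever: handle of the hot tap, red disc (27 mm) on top. Origin on the turning axis, half-way up the blade, 99 mm above the ledge; x along the blade from axis to end, z up. Level chrome blade 16 mm wide, 14 mm thick, from a 40 mm hub (top 15 mm above the origin) to a rounded end 118 mm from the axis. More than 25 N on the lever damages the cartridge.
- cold_lever: the same handle on the cold tap, with a blue disc; more than 25 N damages this one too
- hot_press (a point): good pushing point on the hot lever: centre of the blade, 95 mm from the axis. Shuts anticlockwise seen from above, from up to 1.6 rad open (blade towards the tap's -y). Moves with about 3 N here and stays where left. It meets the seal within 0.15 rad before or past the spout's direction, differently in each tap: felt, not seen
- cold_press (a point): the same on the cold lever, which shuts clockwise seen from above, from up to 1.6 rad open (blade towards the tap's +y); about 4 N here; its seal too is met within 0.15 rad before or past the spout's direction
- hot_seal (a joint): squeeze of the hot tap's seal, rad: 0 until the lever meets the seal; then the lever's last 0.06 rad, about 6 mm at the pushing point, squeeze it against some 5 to 8 N there, up to 0.06 = hard end stop, where the force climbs steeply. Fully home: above 0.042. It stays squeezed when let go. 12 to 15 N at the pushing point means the stop is reached.
- cold_seal (a joint): the same for the cold tap
- tablet_tube: loose aluminium tablet tube with white cap, 30 mm across, 106 mm tall, standing on the ledge between the taps; origin at the centre of its foot. Easily knocked over.
- denture_box: loose closed mint-green denture box, 82 by 96 by 59 mm, on the counter beside the basin; origin at the centre of its underside
- brush_holder: loose white ceramic toothbrush holder, 74 mm across, 100 mm tall, with two brushes reaching 190 mm, on the counter beside the basin; origin at the centre of its foot
Things that resemble listed ones, but are neither listed nor needed, are in the scene too. Leave any yellow look-alike of the tablet_tube alone.

How it is judged:
By the outcome, as a careful person would: the job done as asked, in the order asked, and still so for the second after the job is handed in, with the robot touching nothing.
It also fails if it takes over 72 s, if anything falls off the work surface, if the arm or the gripper's body presses on something with over 40 N, if the wrist force passes 120 N, or if a joint passes its speed limit or range.

## Working session

There is one attempt and no reset: what is moved stays moved. The work goes in short steps, Python scripts to look and compute and a tool call to move; the robot and the scene stay as the last step left them, time stands still between calls to the robot, and variables do not carry over. Pictures are saved under pics/ and viewed, at most 10 in all, crops included, and the job is handed in when it is done.

Besides the shell and the picture viewer there is one more tool, called after ">>>" by a JSON object that holds its "fn" and its "kwargs", one argument or row to a line. send_rows: Moves the arm, as the interface text tells. Its arguments: {"type":"object","properties":{"increments":{"type":"array","items":{"type":"object","properties":{"hand":{"type":"number"},"tx":{"type":"number"},"ty":{"type":"number"},"tz":{"type":"number"},"wx":{"type":"number"},"wy":{"type":"number"},"wz":{"type":"number"}}}},"grip_force":{"type":"number"}},"required":["increments"]}

```bash
mkdir -p pics; ls; python3 - <<'E'
from workcell import *
import cv2,numpy as np
o=get_obs();print({k:np.round(v,3) for k,v in o.items()})
for n in("scene","top"):
    c=read_camera(n);cv2.imwrite(f"pics/{n}0.png",c["pixels"][:,:,::-1]);np.savez(f"{n}0.npz",**c);print(n,c["intrinsics"].tolist(),np.round(c["R"],3).tolist(),np.round(c["t"],1))
E
```

```text
pics
{'t': np.float64(0.0), 'qpos': array([ 1.522,  0.502, -0.427,  1.551,  0.221,  1.138, -0.21 ]), 'joint_velocities': array([ 0.002, -0.001, -0.001, -0.001,  0.002,  0.002,  0.002]), 'joint_efforts': array([ 1.0000e-03, -5.6660e+01, -5.8160e+00, -2.7912e+01, -6.9000e-02,
        3.1000e-02,  0.0000e+00]), 'ee_pos': array([ 199.162, -618.087,  250.716]), 'eef_rot': array([-3.102, -0.488,  0.   ]), 'wrist_force': array([-1.125,  0.333, -0.025]), 'wrist_torque': array([-0.009, -0.015,  0.017]), 'grip_force': np.float64(0.0), 'width': np.float64(91.964)}
scene [[465.59003611409497, 0.0, 327.7078922306407], [0.0, 465.59003611409497, 238.26135825140216], [0.0, 0.0, 1.0]] [[0.529, 0.848, 0.013], [0.629, -0.382, -0.677], [-0.569, 0.366, -0.736]] [-275.3 -220.9 1363. ]
top [[621.8545797418778, 0.0, 317.6465687326394], [0.0, 621.8545797418778, 240.92065447594172], [0.0, 0.0, 1.0]] [[-0.002, -1.0, -0.013], [-0.998, 0.002, -0.069], [0.069, 0.013, -0.998]] [  35.8  526.9 1626. ]
```

View pics/scene0.png

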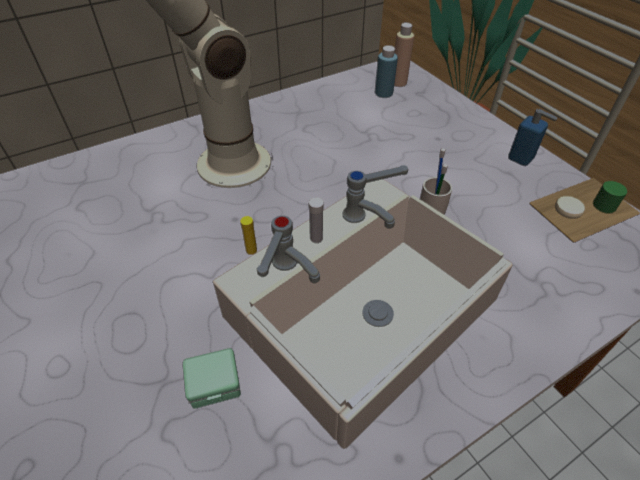

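View pics/top0.png

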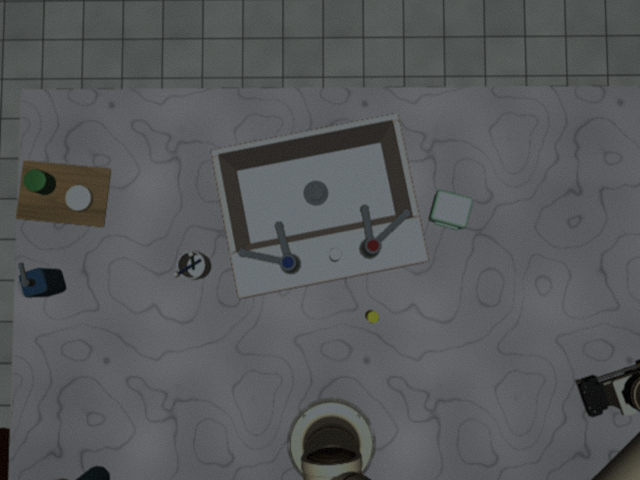

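The scene shows the basin with the red tap at top-view pixel (373,246), its lever end at (407,212) and its spout end at (365,208). The blue tap is at (288,263), its lever end at (240,252) and its spout end at (280,224). The tablet tube is at (335,254).

Look-alikes: the yellow tube at (372,317) is not the tablet tube. The spouts (365,208) and (280,224) could be taken for levers, but the levers are the higher blades that carry the discs. A close crop will check this.

```bash
cat > h.py <<'E'
import numpy as np,cv2
def ray(c,u,v,z):
    d=c["R"].T@np.linalg.inv(c["intrinsics"])@np.array([u,v,1.]);o=-c["R"].T@c["t"]
    return o+d*(z-o[2])/d[2]
def proj(c,X):
    p=c["intrinsics"]@(c["R"]@np.array(X,float)+c["t"]);return p[:2]/p[2]
def disc(c,col):
    p=c["pixels"].astype(int);r,g,b=p[...,0],p[...,1],p[...,2]
    m=(r>1.8*np.maximum(g,b))&(r>60) if col=="r" else (b>1.5*r)&(b>1.25*g)&(b>60)
    n,l,s,ce=cv2.connectedComponentsWithStats(m.astype(np.uint8));return [(s[i,4],ce[i].round(1)) for i in range(1,n) if s[i,4]>15]
E
python3 - <<'E'
from h import *
c=np.load("top0.npz")
for k in"rb":
    for a,p in disc(c,k):print(k,a,p,ray(c,*p,245).round(1))
for n,u,v,z in(("hotend",407,212,229),("hotspout",365,208,190),("coldend",240,252,229),("coldspout",280,224,190),("tube",335,254,236),("yel",372,317,106)):print(n,ray(c,u,v,z).round(1))
im=c["pixels"][185:305,225:435,::-1];cv2.imwrite("pics/crop.png",cv2.resize(im,None,fx=3.8,fy=3.8,interpolation=cv2.INTER_CUBIC))
E
```

```text
r 45 [372.9 245.6] [500.2 -94.  245. ]
b 79 [287.4 261.9] [463.5 100.7 245. ]
hotend [ 578.7 -174.4  229. ]
hotspout [593.1 -80.1 190. ]
coldend [487.1 211.1 229. ]
coldspout [555.5 121.8 190. ]
tube [481.7  -7.8 236. ]
yel [ 331.4 -100.9  106. ]
```

View pics/crop.png

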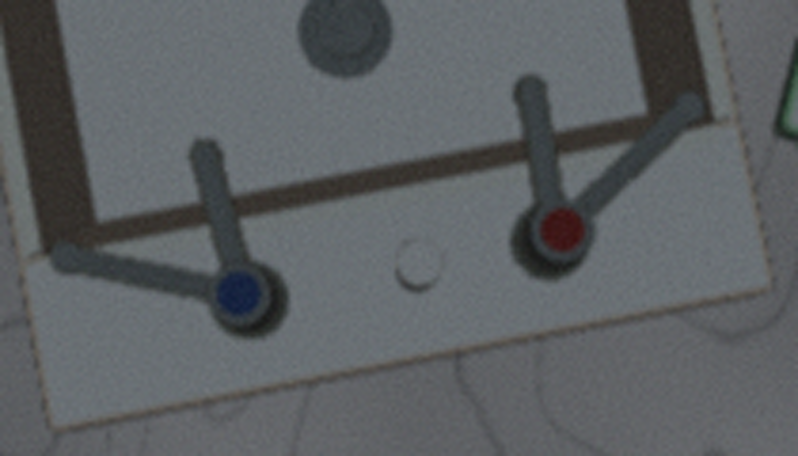

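The crop confirms the choice. The hot lever runs from the red disc at crop (562,230) to its end at (690,102), with the lower spout ending at (530,85). The cold lever runs from (240,294) to (65,257), with its spout ending at (205,150). In degrees, hot is at -45.7 with its spout at about 8.5, and cold is at 78 with its spout at about 13.

```bash
cat >> h.py <<'E'
def rows(cmd,tgts):  # cmd=(x,y,z,psi deg) tool down
    a=np.radians(cmd[3]);X=np.array([np.cos(a),np.sin(a),0]);Y=np.array([np.sin(a),-np.cos(a),0])
    for t in tgts:
        d=np.array(t[:3])-cmd[:3];print("tx %.1f ty %.1f tz %.1f wz %.2f"%(d@X,d@Y,-d[2],-(t[3]-cmd[3])/10))
def push(ax,th,off,s,r=95,z=232): # s=+1 hot(anticlockwise,+x push) -1 cold(-x push)
    t=np.radians(th);n=np.array([-np.sin(t),np.cos(t)])*s
    p=np.array(ax)+r*np.array([np.cos(t),np.sin(t)])-n*off
    return (*p,z,th+90)
E
python3 - <<'E'
from h import *
rows((199.434,-618.648,251.729,17.88),[push((500,-94),-45.7,36,1,z=300)])
E
```

```text
tx 457.2 ty -305.9 tz -48.3 wz -2.64
```

>>> {"fn": "send_rows", "kwargs": {
  "increments": [
    {"hand": 0,"tx": 457,"ty": -306,"tz": -48,"wz": -2.64},
    {"hand": 0,"tx": 457,"ty": -306,"tz": -48,"wz": -2.64},
    {"hand": 0,"tx": 457,"ty": -306,"tz": -48,"wz": -2.64},
    {"hand": 0,"tx": 457,"ty": -306,"tz": -48,"wz": -2.64},
    {"hand": 0,"tx": 457,"ty": -306,"tz": -48,"wz": -2.64},
    {"hand": 0,"tx": 457,"ty": -306,"tz": -48,"wz": -2.64},
    {"hand": 0,"tx": 457,"ty": -306,"tz": -48,"wz": -2.64},
    {"hand": 0,"tx": 457,"ty": -306,"tz": -48,"wz": -2.64},
    {"hand": 0,"tx": 457,"ty": -306,"tz": -48,"wz": -2.64},
    {"hand": 0,"tx": 457,"ty": -306,"tz": -48,"wz": -2.64},
    {"hand": 0,"tx": 457,"ty": -306,"tz": -48,"wz": -2.64},
    {"hand": 0,"tx": 457,"ty": -306,"tz": -48,"wz": -2.64},
    {"hand": 0,"tx": 457,"ty": -306,"tz": -48,"wz": -2.64}
  ]
}}

```text
validation failed for argument at $.in...
```

>>> {"fn": "send_rows", "kwargs": {
  "increments": [
    {"hand": 0,"tx": 457,"ty": -306,"tz": -48,"wx": 0,"wy": 0,"wz": -2.64},
    {"hand": 0,"tx": 457,"ty": -306,"tz": -48,"wx": 0,"wy": 0,"wz": -2.64},
    {"hand": 0,"tx": 457,"ty": -306,"tz": -48,"wx": 0,"wy": 0,"wz": -2.64},
    {"hand": 0,"tx": 457,"ty": -306,"tz": -48,"wx": 0,"wy": 0,"wz": -2.64},
    {"hand": 0,"tx": 457,"ty": -306,"tz": -48,"wx": 0,"wy": 0,"wz": -2.64},
    {"hand": 0,"tx": 457,"ty": -306,"tz": -48,"wx": 0,"wy": 0,"wz": -2.64},
    {"hand": 0,"tx": 457,"ty": -306,"tz": -48,"wx": 0,"wy": 0,"wz": -2.64},
    {"hand": 0,"tx": 457,"ty": -306,"tz": -48,"wx": 0,"wy": 0,"wz": -2.64},
    {"hand": 0,"tx": 457,"ty": -306,"tz": -48,"wx": 0,"wy": 0,"wz": -2.64},
    {"hand": 0,"tx": 457,"ty": -306,"tz": -48,"wx": 0,"wy": 0,"wz": -2.64},
    {"hand": 0,"tx": 457,"ty": -306,"tz": -48,"wx": 0,"wy": 0,"wz": -2.64},
    {"hand": 0,"tx": 457,"ty": -306,"tz": -48,"wx": 0,"wy": 0,"wz": -2.64}
  ]
}}

```text
t: 1.6
ee_pos: [539.5, -189.0, 299.2]
eef_rot: [-2.912, -1.18, 0.002]
wrist_force: [-0.2, 0.0, 0.5]
width: 0.5
grip_force: 0.0
```

```bash
python3 - <<'E'
from workcell import *
from h import *
o=get_obs();print(o["qpos"].round(2),o["ee_pos"].round(1),o["eef_rot"].round(3))
c=read_camera("wrist");cv2.imwrite("pics/w1.png",c["pixels"][:,:,::-1]);np.savez("w1.npz",**c)
for a,p in disc(c,"r")+disc(c,"b"):print(a,p,ray(c,*p,244).round(1))
print(proj(c,[566,-162,229]),proj(c,[541,-186,205]),ray(c,320,240,229))
E
```

```text
[ 0.87  0.37 -0.74  1.69  0.27  1.19 -0.74] [ 539.5 -189.   299.2] [-2.912e+00 -1.180e+00  2.000e-03]
1875 [141.8 207.6] [503.8 -95.  244. ]
[315.79576408 205.08480817] [315.84189367 249.19728974] [ 552.7666211  -178.16025409  229.        ]
```

View pics/w1.png

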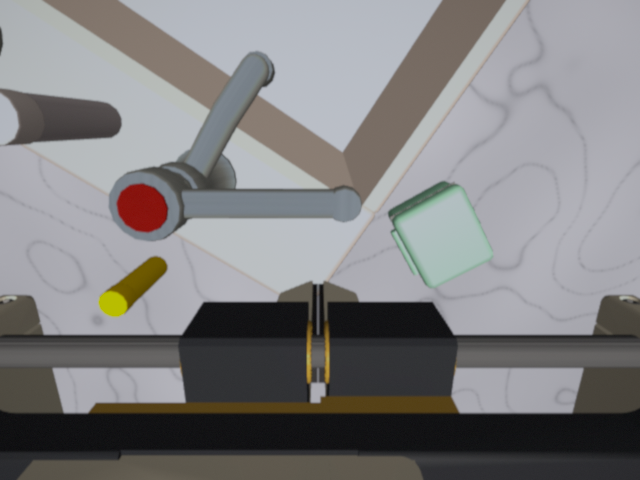

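The wrist view shows the blade running from the red hub at (142,207) to its end at (345,204), level with the tool's y axis. The closed fingers are clear of it on the near side, around (318,290). The lever is aligned, so next I go down and make contact.

```bash
python3 - <<'E'
from h import *
C=(540.4,-187.1,299.7,44.28);A=(503,-95)
rows(C,[(*C[:2],232,44.28),push(A,-45.7,24,1)]+[push(A,t,18,1) for t in range(-44,-3,4)])
E
```

```text
tx 0.0 ty 0.0 tz 67.7 wz -0.00
tx 13.6 ty 3.0 tz 67.7 wz -0.00
tx 22.4 ty 3.4 tz 67.7 wz -0.17
tx 29.1 ty 4.3 tz 67.7 wz -0.57
tx 35.8 ty 4.6 tz 67.7 wz -0.97
tx 42.6 ty 4.5 tz 67.7 wz -1.37
tx 49.3 ty 3.9 tz 67.7 wz -1.77
tx 56.0 ty 2.9 tz 67.7 wz -2.17
tx 62.5 ty 1.4 tz 67.7 wz -2.57
tx 69.0 ty -0.6 tz 67.7 wz -2.97
tx 75.3 ty -3.0 tz 67.7 wz -3.37
tx 81.4 ty -5.9 tz 67.7 wz -3.77
tx 87.3 ty -9.2 tz 67.7 wz -4.17
```

>>> {"fn": "send_rows", "kwargs": {
  "increments": [
    {"hand": 0,"tx": 0,"ty": 0,"tz": 34,"wx": 0,"wy": 0,"wz": 0},
    {"hand": 0,"tx": 0,"ty": 0,"tz": 67.5,"wx": 0,"wy": 0,"wz": 0},
    {"hand": 0,"tx": 0,"ty": 1.5,"tz": 67.5,"wx": 0,"wy": 0,"wz": 0},
    {"hand": 0,"tx": 5,"ty": 3,"tz": 67.5,"wx": 0,"wy": 0,"wz": 0},
    {"hand": 0,"tx": 10,"ty": 3,"tz": 67.5,"wx": 0,"wy": 0,"wz": 0},
    {"hand": 0,"tx": 14,"ty": 3,"tz": 67.5,"wx": 0,"wy": 0,"wz": 0},
    {"hand": 0,"tx": 18,"ty": 3,"tz": 67.5,"wx": 0,"wy": 0,"wz": 0},
    {"hand": 0,"tx": 22.5,"ty": 3.5,"tz": 67.5,"wx": 0,"wy": 0,"wz": -0.17},
    {"hand": 0,"tx": 29,"ty": 4.3,"tz": 67.5,"wx": 0,"wy": 0,"wz": -0.57},
    {"hand": 0,"tx": 29,"ty": 4.3,"tz": 67.5,"wx": 0,"wy": 0,"wz": -0.57}
  ]
}}

```text
t: 2.9
ee_pos: [564.7, -169.6, 232.3]
eef_rot: [-2.847, -1.328, -0.001]
wrist_force: [-0.1, 0.4, -0.7]
width: 0.7
grip_force: 0.0
```

```bash
python3 - <<'E'
from h import *
C=(564.2,-170,232.2,49.98);A=(503,-95)
rows(C,[push(A,t,18,1,z=232.2) for t in range(-40,9,4)])
E
```

```text
tx 0.1 ty -0.1 tz -0.0 wz -0.00
tx 6.8 ty 0.9 tz -0.0 wz -0.40
tx 13.5 ty 1.5 tz -0.0 wz -0.80
tx 20.3 ty 1.6 tz -0.0 wz -1.20
tx 27.0 ty 1.2 tz -0.0 wz -1.60
tx 33.7 ty 0.3 tz -0.0 wz -2.00
tx 40.3 ty -1.0 tz -0.0 wz -2.40
tx 46.8 ty -2.8 tz -0.0 wz -2.80
tx 53.2 ty -5.0 tz -0.0 wz -3.20
tx 59.4 ty -7.7 tz -0.0 wz -3.60
tx 65.4 ty -10.8 tz -0.0 wz -4.00
tx 71.2 ty -14.3 tz -0.0 wz -4.40
tx 76.7 ty -18.2 tz -0.0 wz -4.80
```

>>> {"fn": "send_rows", "kwargs": {
  "increments": [
    {"hand": 0,"tx": 3.4,"ty": 0.5,"tz": 0,"wx": 0,"wy": 0,"wz": -0.2},
    {"hand": 0,"tx": 6.8,"ty": 0.9,"tz": 0,"wx": 0,"wy": 0,"wz": -0.4},
    {"hand": 0,"tx": 10.2,"ty": 1.2,"tz": 0,"wx": 0,"wy": 0,"wz": -0.6},
    {"hand": 0,"tx": 13.5,"ty": 1.5,"tz": 0,"wx": 0,"wy": 0,"wz": -0.8},
    {"hand": 0,"tx": 17,"ty": 1.6,"tz": 0,"wx": 0,"wy": 0,"wz": -1.0},
    {"hand": 0,"tx": 20.3,"ty": 1.6,"tz": 0,"wx": 0,"wy": 0,"wz": -1.2},
    {"hand": 0,"tx": 23.7,"ty": 1.4,"tz": 0,"wx": 0,"wy": 0,"wz": -1.4},
    {"hand": 0,"tx": 27,"ty": 1.2,"tz": 0,"wx": 0,"wy": 0,"wz": -1.6}
  ]
}}

```text
t: 3.9
ee_pos: [582.7, -149.9, 232.2]
eef_rot: [-2.633, -1.713, -0.0]
wrist_force: [-1.6, -2.2, 0.9]
width: 0.2
grip_force: 1.2
```

```bash
python3 - <<'E'
from h import *
C=(582.5,-150.1,232.2,65.98);A=(503,-95)
rows(C,[push(A,t,18,1,z=232.2) for t in range(-24,17,2)])
E
```

```text
tx 0.0 ty -0.0 tz -0.0 wz -0.00
tx 3.3 ty 0.5 tz -0.0 wz -0.20
tx 6.7 ty 1.0 tz -0.0 wz -0.40
tx 10.0 ty 1.3 tz -0.0 wz -0.60
tx 13.4 ty 1.5 tz -0.0 wz -0.80
tx 16.8 ty 1.6 tz -0.0 wz -1.00
tx 20.1 ty 1.6 tz -0.0 wz -1.20
tx 23.5 ty 1.5 tz -0.0 wz -1.40
tx 26.9 ty 1.2 tz -0.0 wz -1.60
tx 30.2 ty 0.9 tz -0.0 wz -1.80
tx 33.6 ty 0.4 tz -0.0 wz -2.00
tx 36.9 ty -0.2 tz -0.0 wz -2.20
tx 40.2 ty -0.9 tz -0.0 wz -2.40
tx 43.5 ty -1.8 tz -0.0 wz -2.60
tx 46.7 ty -2.7 tz -0.0 wz -2.80
tx 49.9 ty -3.8 tz -0.0 wz -3.00
tx 53.1 ty -5.0 tz -0.0 wz -3.20
tx 56.2 ty -6.2 tz -0.0 wz -3.40
tx 59.3 ty -7.6 tz -0.0 wz -3.60
tx 62.3 ty -9.1 tz -0.0 wz -3.80
tx 65.3 ty -10.7 tz -0.0 wz -4.00
```

Push to about -2°, where the seal could first be met.

>>> {"fn": "send_rows", "kwargs": {
  "increments": [
    {"hand": 0,"tx": 3.3,"ty": 0.5,"tz": 0,"wx": 0,"wy": 0,"wz": -0.2},
    {"hand": 0,"tx": 6.7,"ty": 1,"tz": 0,"wx": 0,"wy": 0,"wz": -0.4},
    {"hand": 0,"tx": 10,"ty": 1.3,"tz": 0,"wx": 0,"wy": 0,"wz": -0.6},
    {"hand": 0,"tx": 13.4,"ty": 1.5,"tz": 0,"wx": 0,"wy": 0,"wz": -0.8},
    {"hand": 0,"tx": 16.8,"ty": 1.6,"tz": 0,"wx": 0,"wy": 0,"wz": -1.0},
    {"hand": 0,"tx": 20.1,"ty": 1.6,"tz": 0,"wx": 0,"wy": 0,"wz": -1.2},
    {"hand": 0,"tx": 23.5,"ty": 1.5,"tz": 0,"wx": 0,"wy": 0,"wz": -1.4},
    {"hand": 0,"tx": 26.9,"ty": 1.2,"tz": 0,"wx": 0,"wy": 0,"wz": -1.6},
    {"hand": 0,"tx": 30.2,"ty": 0.9,"tz": 0,"wx": 0,"wy": 0,"wz": -1.8},
    {"hand": 0,"tx": 33.6,"ty": 0.4,"tz": 0,"wx": 0,"wy": 0,"wz": -2.0},
    {"hand": 0,"tx": 36.9,"ty": -0.2,"tz": 0,"wx": 0,"wy": 0,"wz": -2.2}
  ]
}}

```text
t: 5.28
ee_pos: [597.5, -116.1, 232.3]
eef_rot: [2.258, 2.184, 0.0]
wrist_force: [-1.0, -1.8, -0.1]
width: 0.4
grip_force: 1.2
```

>>> {"fn": "send_rows", "kwargs": {
  "increments": [
    {"hand": 0,"tx": 1.7,"ty": 0.3,"tz": 0,"wx": 0,"wy": 0,"wz": -0.1},
    {"hand": 0,"tx": 3.3,"ty": 0.5,"tz": 0,"wx": 0,"wy": 0,"wz": -0.2},
    {"hand": 0,"tx": 4.2,"ty": 0.6,"tz": 0,"wx": 0,"wy": 0,"wz": -0.25},
    {"hand": 0,"tx": 4.2,"ty": 0.6,"tz": 0,"wx": 0,"wy": 0,"wz": -0.25}
  ]
}}

```text
t: 5.78
ee_pos: [598.3, -112.0, 232.3]
eef_rot: [2.212, 2.231, 0.0]
wrist_force: [-0.4, -1.7, 0.2]
width: 0.2
grip_force: 0.9
```

>>> {"fn": "send_rows", "kwargs": {
  "increments": [
    {"hand": 0,"tx": 1.7,"ty": 0.3,"tz": 0,"wx": 0,"wy": 0,"wz": -0.1},
    {"hand": 0,"tx": 3.3,"ty": 0.5,"tz": 0,"wx": 0,"wy": 0,"wz": -0.2},
    {"hand": 0,"tx": 3.3,"ty": 0.5,"tz": 0,"wx": 0,"wy": 0,"wz": -0.2}
  ]
}}

```text
t: 6.15
ee_pos: [598.8, -108.6, 232.3]
eef_rot: [2.172, 2.269, 0.001]
wrist_force: [0.8, -1.5, -0.2]
width: 0.8
grip_force: 0.9
```

>>> {"fn": "send_rows", "kwargs": {
  "increments": [
    {"hand": 0,"tx": 1.7,"ty": 0.3,"tz": 0,"wx": 0,"wy": 0,"wz": -0.1},
    {"hand": 0,"tx": 3.3,"ty": 0.5,"tz": 0,"wx": 0,"wy": 0,"wz": -0.2},
    {"hand": 0,"tx": 3.3,"ty": 0.5,"tz": 0,"wx": 0,"wy": 0,"wz": -0.2}
  ]
}}

```text
t: 6.52
ee_pos: [599.2, -105.2, 232.3]
eef_rot: [2.132, 2.307, 0.001]
wrist_force: [0.7, -1.5, -0.7]
width: 0.2
grip_force: 0.9
```

>>> {"fn": "send_rows", "kwargs": {
  "increments": [
    {"hand": 0,"tx": 1.7,"ty": 0.3,"tz": 0,"wx": 0,"wy": 0,"wz": -0.1},
    {"hand": 0,"tx": 3.3,"ty": 0.5,"tz": 0,"wx": 0,"wy": 0,"wz": -0.2},
    {"hand": 0,"tx": 3.3,"ty": 0.5,"tz": 0,"wx": 0,"wy": 0,"wz": -0.2}
  ]
}}

```text
t: 6.9
ee_pos: [599.4, -101.9, 232.3]
eef_rot: [2.092, 2.344, 0.001]
wrist_force: [1.5, -1.3, -0.4]
width: 0.4
grip_force: 0.9
```

>>> {"fn": "send_rows", "kwargs": {
  "increments": [
    {"hand": 0,"tx": 1.7,"ty": 0.3,"tz": 0,"wx": 0,"wy": 0,"wz": -0.1},
    {"hand": 0,"tx": 3.3,"ty": 0.5,"tz": 0,"wx": 0,"wy": 0,"wz": -0.2},
    {"hand": 0,"tx": 3.3,"ty": 0.5,"tz": 0,"wx": 0,"wy": 0,"wz": -0.2}
  ]
}}

```text
t: 7.28
ee_pos: [599.5, -98.5, 232.3]
eef_rot: [-2.051, -2.38, -0.001]
wrist_force: [0.7, -1.7, 0.4]
width: 0.3
grip_force: 0.9
```

```bash
python3 - <<'E'
from workcell import *
from h import *
c=read_camera("wrist");cv2.imwrite("pics/w2.png",c["pixels"][:,:,::-1]);np.savez("w2.npz",**c)
for a,p in disc(c,"r"):print(a,p,ray(c,*p,244).round(1))
for i in range(3):
    o=get_obs();print(o["wrist_force"].round(1),o["ee_pos"].round(1));read_camera("top") if i<2 else 0
E
```

```text
3461 [ 63. 301.] [504.3 -93.1 244. ]
[ 1.3 -2.   0.3] [599.3 -98.5 232.3]
[ 1.  -1.9  0.2] [599.2 -98.5 232.2]
[ 1.4 -1.4  0.2] [599.2 -98.6 232.2]
```

View pics/w2.png

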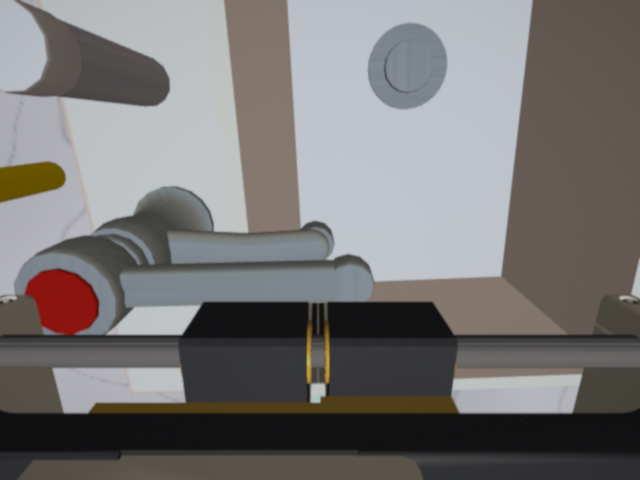

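The wrist view shows the fingers touching the hot blade, which runs from (130,285) to (350,278) and is nearly over the spout at (325,243). The push is still light, so the seal has not been met yet.

>>> {"fn": "send_rows", "kwargs": {
  "increments": [
    {"hand": 0,"tx": 1.7,"ty": 0.2,"tz": 0,"wx": 0,"wy": 0,"wz": -0.1},
    {"hand": 0,"tx": 3.3,"ty": 0.4,"tz": 0,"wx": 0,"wy": 0,"wz": -0.2},
    {"hand": 0,"tx": 3.3,"ty": 0.4,"tz": 0,"wx": 0,"wy": 0,"wz": -0.2}
  ]
}}

```text
t: 7.8
ee_pos: [599.2, -95.3, 232.2]
eef_rot: [-2.009, -2.415, -0.0]
wrist_force: [1.7, -1.5, 1.4]
width: 0.3
grip_force: 0.9
```

>>> {"fn": "send_rows", "kwargs": {
  "increments": [
    {"hand": 0,"tx": 1.5,"ty": 0.2,"tz": 0,"wx": 0,"wy": 0,"wz": -0.1},
    {"hand": 0,"tx": 2.5,"ty": 0.3,"tz": 0,"wx": 0,"wy": 0,"wz": -0.15},
    {"hand": 0,"tx": 2.5,"ty": 0.3,"tz": 0,"wx": 0,"wy": 0,"wz": -0.15}
  ]
}}

```text
t: 8.18
ee_pos: [599.2, -93.0, 232.3]
eef_rot: [1.977, 2.441, 0.0]
wrist_force: [2.3, -1.9, 0.8]
width: 0.4
grip_force: 1.3
```

>>> {"fn": "send_rows", "kwargs": {
  "increments": [
    {"hand": 0,"tx": 1.5,"ty": 0.2,"tz": 0,"wx": 0,"wy": 0,"wz": -0.1},
    {"hand": 0,"tx": 2.5,"ty": 0.4,"tz": 0,"wx": 0,"wy": 0,"wz": -0.15},
    {"hand": 0,"tx": 2.5,"ty": 0.4,"tz": 0,"wx": 0,"wy": 0,"wz": -0.15}
  ]
}}

```text
t: 8.55
ee_pos: [599.4, -92.2, 232.4]
eef_rot: [1.946, 2.464, -0.002]
wrist_force: [4.0, -5.5, 0.9]
width: 0.7
grip_force: 3.0
```

>>> {"fn": "send_rows", "kwargs": {
  "increments": [
    {"hand": 0,"tx": 1.5,"ty": 0.2,"tz": 0,"wx": 0,"wy": 0,"wz": -0.1},
    {"hand": 0,"tx": 2,"ty": 0.3,"tz": 0,"wx": 0,"wy": 0,"wz": -0.12},
    {"hand": 0,"tx": 2,"ty": 0.3,"tz": 0,"wx": 0,"wy": 0,"wz": -0.12}
  ]
}}

```text
t: 8.93
ee_pos: [599.3, -90.4, 232.4]
eef_rot: [1.92, 2.484, -0.002]
wrist_force: [4.8, -5.6, 0.3]
width: 0.1
grip_force: 3.2
```

>>> {"fn": "send_rows", "kwargs": {
  "increments": [
    {"hand": 0,"tx": 1,"ty": 0.4,"tz": 0,"wx": 0,"wy": 0,"wz": -0.06},
    {"hand": 0,"tx": 2,"ty": 0.8,"tz": 0,"wx": 0,"wy": 0,"wz": -0.12},
    {"hand": 0,"tx": 2,"ty": 0.8,"tz": 0,"wx": 0,"wy": 0,"wz": -0.12}
  ]
}}

```text
t: 9.3
ee_pos: [599.3, -88.3, 232.3]
eef_rot: [1.894, 2.504, -0.002]
wrist_force: [3.6, -6.0, 0.6]
width: 0.5
grip_force: 3.1
```

>>> {"fn": "send_rows", "kwargs": {
  "increments": [
    {"hand": 0,"tx": 0.7,"ty": 0.3,"tz": 0,"wx": 0,"wy": 0,"wz": -0.04},
    {"hand": 0,"tx": 1,"ty": 0.4,"tz": 0,"wx": 0,"wy": 0,"wz": -0.06},
    {"hand": 0,"tx": 1,"ty": 0.4,"tz": 0,"wx": 0,"wy": 0,"wz": -0.06}
  ]
}}

```text
t: 9.68
ee_pos: [599.3, -87.4, 232.2]
eef_rot: [1.881, 2.514, -0.003]
wrist_force: [3.1, -5.7, 0.7]
width: 0.5
grip_force: 3.2
```

>>> {"fn": "send_rows", "kwargs": {
  "increments": [
    {"hand": 0,"tx": 0.7,"ty": 0.2,"tz": 0,"wx": 0,"wy": 0,"wz": -0.04},
    {"hand": 0,"tx": 1,"ty": 0.3,"tz": 0,"wx": 0,"wy": 0,"wz": -0.06},
    {"hand": 0,"tx": 1,"ty": 0.3,"tz": 0,"wx": 0,"wy": 0,"wz": -0.06}
  ]
}}

```text
t: 10.05
ee_pos: [599.2, -86.4, 232.2]
eef_rot: [1.868, 2.524, -0.003]
wrist_force: [2.0, -6.6, 0.6]
width: 0.6
grip_force: 3.3
```

>>> {"fn": "send_rows", "kwargs": {
  "increments": [
    {"hand": 0,"tx": 0.5,"ty": 0.2,"tz": 0,"wx": 0,"wy": 0,"wz": -0.03},
    {"hand": 0,"tx": 1,"ty": 0.3,"tz": 0,"wx": 0,"wy": 0,"wz": -0.06},
    {"hand": 0,"tx": 1,"ty": 0.3,"tz": 0,"wx": 0,"wy": 0,"wz": -0.06}
  ]
}}

```text
t: 10.42
ee_pos: [599.3, -86.1, 232.2]
eef_rot: [1.855, 2.533, -0.004]
wrist_force: [3.4, -7.6, 0.7]
width: 0.3
grip_force: 3.9
```

>>> {"fn": "send_rows", "kwargs": {
  "increments": [
    {"hand": 0,"tx": 0.5,"ty": 0,"tz": 0,"wx": 0,"wy": 0,"wz": 0},
    {"hand": 0,"tx": 1,"ty": 0,"tz": 0,"wx": 0,"wy": 0,"wz": 0},
    {"hand": 0,"tx": 1,"ty": 0,"tz": 0,"wx": 0,"wy": 0,"wz": 0}
  ]
}}

```text
t: 10.8
ee_pos: [599.1, -85.8, 232.2]
eef_rot: [1.856, 2.532, -0.005]
wrist_force: [3.0, -7.8, 0.5]
width: 0.5
grip_force: 4.5
```

>>> {"fn": "send_rows", "kwargs": {
  "increments": [
    {"hand": 0,"tx": 0.4,"ty": 0,"tz": 0,"wx": 0,"wy": 0,"wz": 0},
    {"hand": 0,"tx": 0.6,"ty": 0,"tz": 0,"wx": 0,"wy": 0,"wz": 0},
    {"hand": 0,"tx": 0.6,"ty": 0,"tz": 0,"wx": 0,"wy": 0,"wz": 0}
  ]
}}

```text
t: 11.18
ee_pos: [599.1, -85.7, 232.3]
eef_rot: [1.856, 2.531, -0.005]
wrist_force: [2.8, -8.8, -0.1]
width: 0.8
grip_force: 4.9
```

>>> {"fn": "send_rows", "kwargs": {
  "increments": [
    {"hand": 0,"tx": 0.5,"ty": 0,"tz": 0,"wx": 0,"wy": 0,"wz": 0},
    {"hand": 0,"tx": 1.2,"ty": 0,"tz": 0,"wx": 0,"wy": 0,"wz": 0},
    {"hand": 0,"tx": 1.2,"ty": 0,"tz": 0,"wx": 0,"wy": 0,"wz": 0}
  ]
}}

```text
t: 11.55
ee_pos: [598.9, -85.1, 232.3]
eef_rot: [1.856, 2.53, -0.006]
wrist_force: [3.9, -9.8, 0.7]
width: 0.3
grip_force: 5.5
```

>>> {"fn": "send_rows", "kwargs": {
  "increments": [
    {"hand": 0,"tx": 0.5,"ty": 0,"tz": 0,"wx": 0,"wy": 0,"wz": 0},
    {"hand": 0,"tx": 1,"ty": 0,"tz": 0,"wx": 0,"wy": 0,"wz": 0},
    {"hand": 0,"tx": 1,"ty": 0,"tz": 0,"wx": 0,"wy": 0,"wz": 0}
  ]
}}

```text
t: 11.92
ee_pos: [598.9, -84.8, 232.4]
eef_rot: [1.856, 2.529, -0.006]
wrist_force: [4.7, -11.1, 0.8]
width: 0.5
grip_force: 6.1
```

>>> {"fn": "send_rows", "kwargs": {
  "increments": [
    {"hand": 0,"tx": 0.5,"ty": 0,"tz": 0,"wx": 0,"wy": 0,"wz": 0},
    {"hand": 0,"tx": 1,"ty": 0,"tz": 0,"wx": 0,"wy": 0,"wz": 0},
    {"hand": 0,"tx": 1,"ty": 0,"tz": 0,"wx": 0,"wy": 0,"wz": 0}
  ]
}}

```text
t: 12.3
ee_pos: [598.8, -84.5, 232.4]
eef_rot: [1.857, 2.527, -0.007]
wrist_force: [5.0, -11.2, 0.1]
width: 0.4
grip_force: 6.7
```

Hot stop reached at about 12 N. Now I back off and lift.

>>> {"fn": "send_rows", "kwargs": {
  "increments": [
    {"hand": 0,"tx": -3,"ty": 0,"tz": 0,"wx": 0,"wy": 0,"wz": 0},
    {"hand": 0,"tx": -12,"ty": 0,"tz": 0,"wx": 0,"wy": 0,"wz": 0},
    {"hand": 0,"tx": -30,"ty": 0,"tz": 0,"wx": 0,"wy": 0,"wz": 0},
    {"hand": 0,"tx": -30,"ty": 0,"tz": -35,"wx": 0,"wy": 0,"wz": 0},
    {"hand": 0,"tx": -30,"ty": 0,"tz": -70,"wx": 0,"wy": 0,"wz": 0},
    {"hand": 0,"tx": -30,"ty": 0,"tz": -70,"wx": 0,"wy": 0,"wz": 0},
    {"hand": 0,"tx": -30,"ty": 0,"tz": -70,"wx": 0,"wy": 0,"wz": 0}
  ]
}}

```text
t: 13.18
ee_pos: [606.4, -107.4, 301.5]
eef_rot: [-1.853, -2.535, 0.001]
wrist_force: [-0.4, -0.8, -0.2]
width: 0.4
grip_force: 0.0
```

```bash
python3 - <<'E'
from workcell import *
from h import *
o=get_obs();p=o["ee_pos"];r=o["eef_rot"];psi=2*np.degrees(np.arctan2(r[1],r[0]))%360
print(p.round(1),psi,r.round(3),o["qpos"].round(2),o["wrist_force"].round(1))
rows((*p,psi),[push((467,101),78,42,-1,z=302)])
E
```

```text
[ 606.4 -107.4  301.5] 107.67881118130126 [-1.853e+00 -2.535e+00  1.000e-03] [ 0.82  0.54 -0.99  1.57  0.47  1.28  0.07] [-0.4 -0.8 -0.2]
tx 344.3 ty -59.0 tz -0.5 wz -6.03
```

>>> {"fn": "send_rows", "kwargs": {
  "increments": [
    {"hand": 0,"tx": 49,"ty": -8,"tz": 0,"wx": 0,"wy": 0,"wz": -0.86},
    {"hand": 0,"tx": 98,"ty": -17,"tz": 0,"wx": 0,"wy": 0,"wz": -1.72},
    {"hand": 0,"tx": 147,"ty": -25,"tz": 0,"wx": 0,"wy": 0,"wz": -2.58},
    {"hand": 0,"tx": 196,"ty": -34,"tz": 0,"wx": 0,"wy": 0,"wz": -3.44},
    {"hand": 0,"tx": 245,"ty": -42,"tz": 0,"wx": 0,"wy": 0,"wz": -4.3},
    {"hand": 0,"tx": 294,"ty": -50,"tz": 0,"wx": 0,"wy": 0,"wz": -5.16},
    {"hand": 0,"tx": 344,"ty": -59,"tz": 0,"wx": 0,"wy": 0,"wz": -6.03},
    {"hand": 0,"tx": 344,"ty": -59,"tz": 0,"wx": 0,"wy": 0,"wz": -6.03},
    {"hand": 0,"tx": 344,"ty": -59,"tz": 0,"wx": 0,"wy": 0,"wz": -6.03},
    {"hand": 0,"tx": 344,"ty": -59,"tz": 0,"wx": 0,"wy": 0,"wz": -6.03}
  ]
}}

```text
t: 14.42
ee_pos: [446.8, 201.1, 301.6]
eef_rot: [-0.334, -3.123, 0.001]
wrist_force: [0.3, 0.9, 0.1]
width: 0.2
grip_force: 0.0
```

```bash
python3 - <<'E'
from workcell import *
from h import *
o=get_obs();p=o["ee_pos"];r=o["eef_rot"];psi=2*np.degrees(np.arctan2(r[1],r[0]))%360
print(p.round(1),psi,r.round(3),o["qpos"].round(2),o["wrist_force"].round(1))
c=read_camera("wrist");cv2.imwrite("pics/w3.png",c["pixels"][:,:,::-1]);np.savez("w3.npz",**c)
for a,p in disc(c,"b"):print(a,p,ray(c,*p,244).round(1))
t=read_camera("top");cv2.imwrite("pics/t3.png",cv2.resize(t["pixels"][185:305,225:435,::-1],None,fx=3.8,fy=3.8))
E
```

```text
[446.8 201.1 301.6] 167.78934217518133 [-3.340e-01 -3.123e+00  1.000e-03] [ 0.63  0.43 -1.38  1.86  0.45  1.22  0.46] [0.3 0.9 0.1]
369 [503.5 188.7] [419.7 306.7 244. ]
74 [455.4 196.3] [418.4 281.6 244. ]
729 [158.  325.8] [458.4 101.8 244. ]
```

View pics/w3.png

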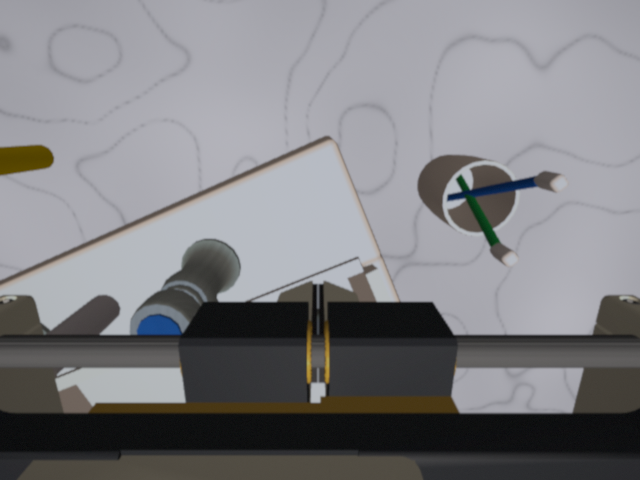

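View pics/t3.png

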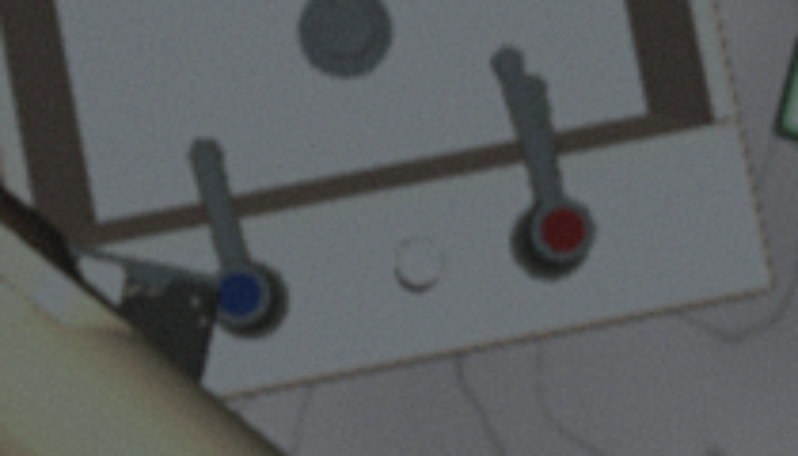

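The wrist view shows the blue disc partly hidden at (158,326), with the brush holder well clear at (490,200). The top view shows the hot lever shut just past its spout (end at crop (507,60)), the tube still standing at (418,265), and the cold lever not moved. Now the cold lever.

```bash
python3 - <<'E'
from h import *
C=(446.8,201.1,301.6,167.8);A=(466,101)
rows(C,[push(A,78,42,-1),push(A,78,22,-1)]+[push(A,t,18,-1) for t in range(78,22,-4)])
E
```

```text
tx 2.4 ty 1.1 tz 69.6 wz -0.02
tx -17.6 ty 1.1 tz 69.6 wz -0.02
tx -21.6 ty 1.2 tz 69.6 wz -0.02
tx -28.3 ty 2.2 tz 69.6 wz 0.38
tx -35.0 ty 2.8 tz 69.6 wz 0.78
tx -41.7 ty 2.9 tz 69.6 wz 1.18
tx -48.5 ty 2.5 tz 69.6 wz 1.58
tx -55.2 ty 1.7 tz 69.6 wz 1.98
tx -61.8 ty 0.4 tz 69.6 wz 2.38
tx -68.3 ty -1.4 tz 69.6 wz 2.78
tx -74.7 ty -3.6 tz 69.6 wz 3.18
tx -80.9 ty -6.2 tz 69.6 wz 3.58
tx -86.9 ty -9.3 tz 69.6 wz 3.98
tx -92.7 ty -12.8 tz 69.6 wz 4.38
tx -98.2 ty -16.6 tz 69.6 wz 4.78
tx -103.4 ty -20.9 tz 69.6 wz 5.18
```

>>> {"fn": "send_rows", "kwargs": {
  "increments": [
    {"hand": 0,"tx": 1,"ty": 0.5,"tz": 35,"wx": 0,"wy": 0,"wz": 0},
    {"hand": 0,"tx": 2,"ty": 1,"tz": 69.5,"wx": 0,"wy": 0,"wz": 0},
    {"hand": 0,"tx": 0,"ty": 1,"tz": 69.5,"wx": 0,"wy": 0,"wz": 0},
    {"hand": 0,"tx": -5,"ty": 1,"tz": 69.5,"wx": 0,"wy": 0,"wz": 0},
    {"hand": 0,"tx": -10,"ty": 1,"tz": 69.5,"wx": 0,"wy": 0,"wz": 0},
    {"hand": 0,"tx": -14,"ty": 1,"tz": 69.5,"wx": 0,"wy": 0,"wz": 0},
    {"hand": 0,"tx": -18,"ty": 1.1,"tz": 69.5,"wx": 0,"wy": 0,"wz": 0},
    {"hand": 0,"tx": -21.6,"ty": 1.2,"tz": 69.5,"wx": 0,"wy": 0,"wz": 0},
    {"hand": 0,"tx": -25,"ty": 1.8,"tz": 69.5,"wx": 0,"wy": 0,"wz": 0.18},
    {"hand": 0,"tx": -28.3,"ty": 2.2,"tz": 69.5,"wx": 0,"wy": 0,"wz": 0.38},
    {"hand": 0,"tx": -31.6,"ty": 2.5,"tz": 69.5,"wx": 0,"wy": 0,"wz": 0.58},
    {"hand": 0,"tx": -35,"ty": 2.8,"tz": 69.5,"wx": 0,"wy": 0,"wz": 0.78}
  ]
}}

```text
t: 16.02
ee_pos: [481.2, 198.2, 232.8]
eef_rot: [0.544, 3.094, 0.0]
wrist_force: [-3.7, 1.3, 2.4]
width: 0.4
grip_force: 1.6
```

```bash
python3 - <<'E'
from h import *
A=(466,101)
print(np.round(push(A,70,18,-1),1));rows(push(A,70,18,-1),[push(A,t,18,-1) for t in np.arange(68,26,-2.5)])
E
```

```text
[481.6 196.4 232.  160. ]
tx -3.3 ty 0.6 tz -0.0 wz 0.20
tx -7.5 ty 1.1 tz -0.0 wz 0.45
tx -11.7 ty 1.5 tz -0.0 wz 0.70
tx -15.9 ty 1.7 tz -0.0 wz 0.95
tx -20.1 ty 1.7 tz -0.0 wz 1.20
tx -24.4 ty 1.5 tz -0.0 wz 1.45
tx -28.6 ty 1.1 tz -0.0 wz 1.70
tx -32.7 ty 0.6 tz -0.0 wz 1.95
tx -36.9 ty -0.2 tz -0.0 wz 2.20
tx -41.0 ty -1.1 tz -0.0 wz 2.45
tx -45.1 ty -2.2 tz -0.0 wz 2.70
tx -49.1 ty -3.5 tz -0.0 wz 2.95
tx -53.1 ty -4.9 tz -0.0 wz 3.20
tx -57.0 ty -6.5 tz -0.0 wz 3.45
tx -60.8 ty -8.3 tz -0.0 wz 3.70
tx -64.5 ty -10.2 tz -0.0 wz 3.95
tx -68.2 ty -12.4 tz -0.0 wz 4.20
```

>>> {"fn": "send_rows", "kwargs": {
  "increments": [
    {"hand": 0,"tx": -3.3,"ty": 0.6,"tz": 0,"wx": 0,"wy": 0,"wz": 0.2},
    {"hand": 0,"tx": -7.5,"ty": 1.1,"tz": 0,"wx": 0,"wy": 0,"wz": 0.45},
    {"hand": 0,"tx": -11.7,"ty": 1.5,"tz": 0,"wx": 0,"wy": 0,"wz": 0.7},
    {"hand": 0,"tx": -15.9,"ty": 1.7,"tz": 0,"wx": 0,"wy": 0,"wz": 0.95},
    {"hand": 0,"tx": -20.1,"ty": 1.7,"tz": 0,"wx": 0,"wy": 0,"wz": 1.2},
    {"hand": 0,"tx": -24.4,"ty": 1.5,"tz": 0,"wx": 0,"wy": 0,"wz": 1.45},
    {"hand": 0,"tx": -28.6,"ty": 1.1,"tz": 0,"wx": 0,"wy": 0,"wz": 1.7},
    {"hand": 0,"tx": -32.7,"ty": 0.6,"tz": 0,"wx": 0,"wy": 0,"wz": 1.95},
    {"hand": 0,"tx": -36.9,"ty": -0.2,"tz": 0,"wx": 0,"wy": 0,"wz": 2.2}
  ]
}}

```text
t: 17.15
ee_pos: [516.0, 185.4, 232.8]
eef_rot: [1.126, 2.933, 0.001]
wrist_force: [-2.4, 2.4, 0.7]
width: 0.6
grip_force: 1.6
```

```bash
python3 - <<'E'
from h import *
A=(466,101)
print(np.round(push(A,48,18,-1),1));rows(push(A,48,18,-1),[push(A,t,18,-1) for t in np.arange(46,22,-2)])
E
```

```text
[516.2 183.6 232.  138. ]
tx -3.3 ty 0.6 tz -0.0 wz 0.20
tx -6.7 ty 1.0 tz -0.0 wz 0.40
tx -10.0 ty 1.4 tz -0.0 wz 0.60
tx -13.4 ty 1.6 tz -0.0 wz 0.80
tx -16.8 ty 1.7 tz -0.0 wz 1.00
tx -20.1 ty 1.7 tz -0.0 wz 1.20
tx -23.5 ty 1.5 tz -0.0 wz 1.40
tx -26.9 ty 1.3 tz -0.0 wz 1.60
tx -30.2 ty 0.9 tz -0.0 wz 1.80
tx -33.6 ty 0.4 tz -0.0 wz 2.00
tx -36.9 ty -0.2 tz -0.0 wz 2.20
tx -40.2 ty -0.9 tz -0.0 wz 2.40
```

>>> {"fn": "send_rows", "kwargs": {
  "increments": [
    {"hand": 0,"tx": -3.3,"ty": 0.6,"tz": 0,"wx": 0,"wy": 0,"wz": 0.2},
    {"hand": 0,"tx": -6.7,"ty": 1,"tz": 0,"wx": 0,"wy": 0,"wz": 0.4},
    {"hand": 0,"tx": -10,"ty": 1.4,"tz": 0,"wx": 0,"wy": 0,"wz": 0.6},
    {"hand": 0,"tx": -13.4,"ty": 1.6,"tz": 0,"wx": 0,"wy": 0,"wz": 0.8},
    {"hand": 0,"tx": -16.8,"ty": 1.7,"tz": 0,"wx": 0,"wy": 0,"wz": 1.0},
    {"hand": 0,"tx": -20.1,"ty": 1.7,"tz": 0,"wx": 0,"wy": 0,"wz": 1.2},
    {"hand": 0,"tx": -23.5,"ty": 1.5,"tz": 0,"wx": 0,"wy": 0,"wz": 1.4},
    {"hand": 0,"tx": -26.9,"ty": 1.3,"tz": 0,"wx": 0,"wy": 0,"wz": 1.6},
    {"hand": 0,"tx": -30.2,"ty": 0.9,"tz": 0,"wx": 0,"wy": 0,"wz": 1.8},
    {"hand": 0,"tx": -33.6,"ty": 0.4,"tz": 0,"wx": 0,"wy": 0,"wz": 2.0}
  ]
}}

```text
t: 18.4
ee_pos: [541.3, 163.2, 232.8]
eef_rot: [1.617, 2.693, 0.001]
wrist_force: [0.9, 4.4, 2.0]
width: 0.3
grip_force: 1.7
```

>>> {"fn": "send_rows", "kwargs": {
  "increments": [
    {"hand": 0,"tx": -1.7,"ty": 0.3,"tz": 0,"wx": 0,"wy": 0,"wz": 0.1},
    {"hand": 0,"tx": -3.3,"ty": 0.6,"tz": 0,"wx": 0,"wy": 0,"wz": 0.2},
    {"hand": 0,"tx": -3.3,"ty": 0.6,"tz": 0,"wx": 0,"wy": 0,"wz": 0.2}
  ]
}}

```text
t: 18.77
ee_pos: [543.1, 160.3, 232.7]
eef_rot: [1.662, 2.666, -0.001]
wrist_force: [0.9, 3.1, 0.7]
width: -0.1
grip_force: 1.3
```

>>> {"fn": "send_rows", "kwargs": {
  "increments": [
    {"hand": 0,"tx": -1.7,"ty": 0.3,"tz": 0,"wx": 0,"wy": 0,"wz": 0.1},
    {"hand": 0,"tx": -3.3,"ty": 0.6,"tz": 0,"wx": 0,"wy": 0,"wz": 0.2},
    {"hand": 0,"tx": -3.3,"ty": 0.6,"tz": 0,"wx": 0,"wy": 0,"wz": 0.2}
  ]
}}

```text
t: 19.15
ee_pos: [545.0, 157.6, 232.6]
eef_rot: [1.708, 2.637, -0.001]
wrist_force: [0.0, 2.4, 0.7]
width: 0.5
grip_force: 1.3
```

>>> {"fn": "send_rows", "kwargs": {
  "increments": [
    {"hand": 0,"tx": -1.7,"ty": 0.3,"tz": 0,"wx": 0,"wy": 0,"wz": 0.1},
    {"hand": 0,"tx": -3.3,"ty": 0.6,"tz": 0,"wx": 0,"wy": 0,"wz": 0.2},
    {"hand": 0,"tx": -3.3,"ty": 0.6,"tz": 0,"wx": 0,"wy": 0,"wz": 0.2}
  ]
}}

```text
t: 19.52
ee_pos: [547.0, 154.8, 232.7]
eef_rot: [1.754, 2.606, -0.001]
wrist_force: [-0.0, 2.4, 0.5]
width: 0.6
grip_force: 1.2
```

>>> {"fn": "send_rows", "kwargs": {
  "increments": [
    {"hand": 0,"tx": -1.7,"ty": 0.3,"tz": 0,"wx": 0,"wy": 0,"wz": 0.1},
    {"hand": 0,"tx": -3,"ty": 0.5,"tz": 0,"wx": 0,"wy": 0,"wz": 0.18},
    {"hand": 0,"tx": -3,"ty": 0.5,"tz": 0,"wx": 0,"wy": 0,"wz": 0.18}
  ]
}}

```text
t: 19.9
ee_pos: [548.7, 152.3, 232.7]
eef_rot: [1.794, 2.579, -0.0]
wrist_force: [0.2, 2.7, 1.0]
width: 0.5
grip_force: 1.3
```

>>> {"fn": "send_rows", "kwargs": {
  "increments": [
    {"hand": 0,"tx": -1.7,"ty": 0.3,"tz": 0,"wx": 0,"wy": 0,"wz": 0.1},
    {"hand": 0,"tx": -3,"ty": 0.5,"tz": 0,"wx": 0,"wy": 0,"wz": 0.18},
    {"hand": 0,"tx": -3,"ty": 0.5,"tz": 0,"wx": 0,"wy": 0,"wz": 0.18}
  ]
}}

```text
t: 20.27
ee_pos: [550.2, 149.7, 232.8]
eef_rot: [1.835, 2.55, -0.0]
wrist_force: [0.2, 2.5, 1.4]
width: 0.5
grip_force: 1.3
```

>>> {"fn": "send_rows", "kwargs": {
  "increments": [
    {"hand": 0,"tx": -1.5,"ty": 0.2,"tz": 0,"wx": 0,"wy": 0,"wz": 0.1},
    {"hand": 0,"tx": -2.5,"ty": 0.4,"tz": 0,"wx": 0,"wy": 0,"wz": 0.15},
    {"hand": 0,"tx": -2.5,"ty": 0.4,"tz": 0,"wx": 0,"wy": 0,"wz": 0.15}
  ]
}}

```text
t: 20.65
ee_pos: [551.4, 147.5, 232.8]
eef_rot: [1.867, 2.526, 0.0]
wrist_force: [1.6, 3.0, 1.0]
width: 0.5
grip_force: 1.4
```

>>> {"fn": "send_rows", "kwargs": {
  "increments": [
    {"hand": 0,"tx": -1.5,"ty": 0.2,"tz": 0,"wx": 0,"wy": 0,"wz": 0.1},
    {"hand": 0,"tx": -2.5,"ty": 0.3,"tz": 0,"wx": 0,"wy": 0,"wz": 0.15},
    {"hand": 0,"tx": -2.5,"ty": 0.3,"tz": 0,"wx": 0,"wy": 0,"wz": 0.15}
  ]
}}

```text
t: 21.02
ee_pos: [552.6, 145.3, 232.8]
eef_rot: [1.9, 2.501, 0.0]
wrist_force: [1.5, 2.8, 0.8]
width: 0.1
grip_force: 1.4
```

>>> {"fn": "send_rows", "kwargs": {
  "increments": [
    {"hand": 0,"tx": -1.5,"ty": 0.2,"tz": 0,"wx": 0,"wy": 0,"wz": 0.1},
    {"hand": 0,"tx": -2.5,"ty": 0.4,"tz": 0,"wx": 0,"wy": 0,"wz": 0.15},
    {"hand": 0,"tx": -2.5,"ty": 0.4,"tz": 0,"wx": 0,"wy": 0,"wz": 0.15}
  ]
}}

```text
t: 21.4
ee_pos: [553.4, 143.6, 232.9]
eef_rot: [-1.933, -2.476, -0.001]
wrist_force: [2.7, 4.4, 0.6]
width: 0.6
grip_force: 2.2
```

>>> {"fn": "send_rows", "kwargs": {
  "increments": [
    {"hand": 0,"tx": -1,"ty": 0.4,"tz": 0,"wx": 0,"wy": 0,"wz": 0.06},
    {"hand": 0,"tx": -2,"ty": 0.8,"tz": 0,"wx": 0,"wy": 0,"wz": 0.12},
    {"hand": 0,"tx": -2,"ty": 0.8,"tz": 0,"wx": 0,"wy": 0,"wz": 0.12}
  ]
}}

```text
t: 21.78
ee_pos: [554.0, 142.7, 232.8]
eef_rot: [-1.957, -2.456, -0.001]
wrist_force: [0.3, 6.7, 0.6]
width: 0.7
grip_force: 3.1
```

>>> {"fn": "send_rows", "kwargs": {
  "increments": [
    {"hand": 0,"tx": -1,"ty": 0.4,"tz": 0,"wx": 0,"wy": 0,"wz": 0.06},
    {"hand": 0,"tx": -1.5,"ty": 0.6,"tz": 0,"wx": 0,"wy": 0,"wz": 0.1},
    {"hand": 0,"tx": -1.5,"ty": 0.6,"tz": 0,"wx": 0,"wy": 0,"wz": 0.1}
  ]
}}

```text
t: 22.15
ee_pos: [554.7, 141.5, 232.7]
eef_rot: [-1.978, -2.439, -0.001]
wrist_force: [-0.0, 6.5, 1.4]
width: 0.5
grip_force: 3.2
```

>>> {"fn": "send_rows", "kwargs": {
  "increments": [
    {"hand": 0,"tx": -1,"ty": 0.2,"tz": 0,"wx": 0,"wy": 0,"wz": 0.06},
    {"hand": 0,"tx": -2,"ty": 0.4,"tz": 0,"wx": 0,"wy": 0,"wz": 0.12},
    {"hand": 0,"tx": -2,"ty": 0.4,"tz": 0,"wx": 0,"wy": 0,"wz": 0.12}
  ]
}}

```text
t: 22.52
ee_pos: [555.5, 139.5, 232.8]
eef_rot: [-2.003, -2.418, -0.001]
wrist_force: [-0.6, 5.3, 0.6]
width: 0.2
grip_force: 3.1
```

>>> {"fn": "send_rows", "kwargs": {
  "increments": [
    {"hand": 0,"tx": -0.7,"ty": 0.2,"tz": 0,"wx": 0,"wy": 0,"wz": 0.04},
    {"hand": 0,"tx": -1,"ty": 0.3,"tz": 0,"wx": 0,"wy": 0,"wz": 0.06},
    {"hand": 0,"tx": -1,"ty": 0.3,"tz": 0,"wx": 0,"wy": 0,"wz": 0.06}
  ]
}}

```text
t: 22.9
ee_pos: [555.9, 138.6, 232.7]
eef_rot: [-2.016, -2.407, -0.001]
wrist_force: [0.3, 7.1, 0.1]
width: 0.2
grip_force: 3.2
```

>>> {"fn": "send_rows", "kwargs": {
  "increments": [
    {"hand": 0,"tx": -0.7,"ty": 0.2,"tz": 0,"wx": 0,"wy": 0,"wz": 0.04},
    {"hand": 0,"tx": -1,"ty": 0.3,"tz": 0,"wx": 0,"wy": 0,"wz": 0.06},
    {"hand": 0,"tx": -1,"ty": 0.3,"tz": 0,"wx": 0,"wy": 0,"wz": 0.06}
  ]
}}

```text
t: 23.28
ee_pos: [556.3, 137.9, 232.7]
eef_rot: [-2.028, -2.397, -0.001]
wrist_force: [-0.3, 7.0, 0.6]
width: 0.5
grip_force: 3.4
```

>>> {"fn": "send_rows", "kwargs": {
  "increments": [
    {"hand": 0,"tx": -0.7,"ty": 0.1,"tz": 0,"wx": 0,"wy": 0,"wz": 0.03},
    {"hand": 0,"tx": -1.2,"ty": 0.2,"tz": 0,"wx": 0,"wy": 0,"wz": 0.05},
    {"hand": 0,"tx": -1.2,"ty": 0.2,"tz": 0,"wx": 0,"wy": 0,"wz": 0.05}
  ]
}}

```text
t: 23.65
ee_pos: [556.5, 137.5, 232.8]
eef_rot: [-2.037, -2.388, -0.002]
wrist_force: [-1.2, 8.5, 1.1]
width: 0.8
grip_force: 4.1
```

>>> {"fn": "send_rows", "kwargs": {
  "increments": [
    {"hand": 0,"tx": -0.7,"ty": 0,"tz": 0,"wx": 0,"wy": 0,"wz": 0},
    {"hand": 0,"tx": -1.2,"ty": 0,"tz": 0,"wx": 0,"wy": 0,"wz": 0},
    {"hand": 0,"tx": -1.2,"ty": 0,"tz": 0,"wx": 0,"wy": 0,"wz": 0}
  ]
}}

```text
t: 24.02
ee_pos: [556.6, 137.1, 232.8]
eef_rot: [-2.036, -2.388, -0.003]
wrist_force: [-0.0, 9.9, 0.3]
width: 0.2
grip_force: 4.8
```

>>> {"fn": "send_rows", "kwargs": {
  "increments": [
    {"hand": 0,"tx": -0.7,"ty": 0,"tz": 0,"wx": 0,"wy": 0,"wz": 0},
    {"hand": 0,"tx": -1.2,"ty": 0,"tz": 0,"wx": 0,"wy": 0,"wz": 0},
    {"hand": 0,"tx": -1.2,"ty": 0,"tz": 0,"wx": 0,"wy": 0,"wz": 0}
  ]
}}

```text
t: 24.4
ee_pos: [556.7, 136.7, 232.9]
eef_rot: [-2.035, -2.388, -0.004]
wrist_force: [-1.4, 10.3, -0.5]
width: 0.5
grip_force: 5.5
```

>>> {"fn": "send_rows", "kwargs": {
  "increments": [
    {"hand": 0,"tx": -0.7,"ty": 0,"tz": 0,"wx": 0,"wy": 0,"wz": 0},
    {"hand": 0,"tx": -1.4,"ty": 0,"tz": 0,"wx": 0,"wy": 0,"wz": 0},
    {"hand": 0,"tx": -1.4,"ty": 0,"tz": 0,"wx": 0,"wy": 0,"wz": 0}
  ]
}}

```text
t: 24.78
ee_pos: [556.8, 136.1, 233.0]
eef_rot: [-2.034, -2.389, -0.006]
wrist_force: [-1.3, 13.6, -0.7]
width: 0.3
grip_force: 6.3
```

>>> {"fn": "send_rows", "kwargs": {
  "increments": [
    {"hand": 0,"tx": -0.5,"ty": 0,"tz": 0,"wx": 0,"wy": 0,"wz": 0},
    {"hand": 0,"tx": -0.8,"ty": 0,"tz": 0,"wx": 0,"wy": 0,"wz": 0},
    {"hand": 0,"tx": -0.8,"ty": 0,"tz": 0,"wx": 0,"wy": 0,"wz": 0}
  ]
}}

```text
t: 25.15
ee_pos: [556.8, 135.9, 233.1]
eef_rot: [-2.033, -2.389, -0.007]
wrist_force: [-2.2, 13.9, 0.4]
width: 0.4
grip_force: 6.9
```

Stop reached at about 13.5 N. I back off along +x, lift, and check with a top view.

>>> {"fn": "send_rows", "kwargs": {
  "increments": [
    {"hand": 0,"tx": 3,"ty": 0,"tz": 0,"wx": 0,"wy": 0,"wz": 0},
    {"hand": 0,"tx": 12,"ty": 0,"tz": 0,"wx": 0,"wy": 0,"wz": 0},
    {"hand": 0,"tx": 30,"ty": 0,"tz": 0,"wx": 0,"wy": 0,"wz": 0},
    {"hand": 0,"tx": 35,"ty": 0,"tz": -40,"wx": 0,"wy": 0,"wz": 0},
    {"hand": 0,"tx": 60,"ty": 0,"tz": -90,"wx": 0,"wy": 0,"wz": 0},
    {"hand": 0,"tx": 100,"ty": 0,"tz": -120,"wx": 0,"wy": 0,"wz": 0},
    {"hand": 0,"tx": 100,"ty": 0,"tz": -120,"wx": 0,"wy": 0,"wz": 0},
    {"hand": 0,"tx": 100,"ty": 0,"tz": -120,"wx": 0,"wy": 0,"wz": 0}
  ]
}}

```text
t: 26.15
ee_pos: [542.5, 228.8, 352.1]
eef_rot: [2.041, 2.388, -0.003]
wrist_force: [-0.9, -1.0, -0.3]
width: 0.2
grip_force: 0.0
```

```bash
python3 - <<'E'
from workcell import *
from h import *
t=read_camera("scene");cv2.imwrite("pics/s4.png",t["pixels"][140:420,150:480,::-1].repeat(2,0).repeat(2,1))
E
```

```text
(no output)
```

View pics/s4.png

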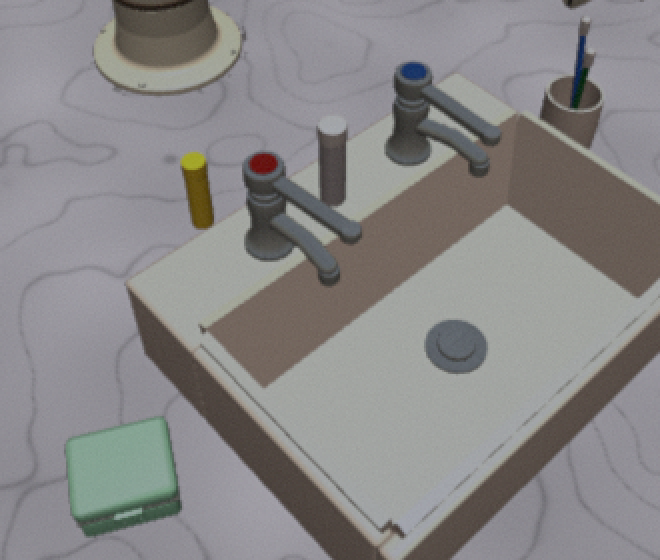

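The final view shows both levers over their spouts, with ends at crop (350,230) and (490,132). The tablet tube, yellow tube, denture box and brush holder all stand undisturbed, and the arm is clear.

```bash
python3 -c "
from workcell import *
print(close_job())"
```

```text
the job is handed in; nothing more can be done
None
```

I shut the hot tap first and then the cold, pressing each lever to its end stop at about 12 N (hot) and 13.5 N (cold); nothing else appeared disturbed in the final picture, and I handed the job in at about 26 s.

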